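Empty the scoop tray and rack it

ROBOT

A 6-joint arm with a two-finger parallel gripper is mounted at the origin on the work surface. World frame = base frame: x ahead of the robot, y to its left, z up, the work surface at z = 0. Lengths are in m, angles in rad, forces in N, time in s.
With the tool pointing down it reaches from about 0.35 to 0.775 m from the base axis. Payload 7.3 kg.
Tool frame: the origin (TCP) lies between the finger pads; the fingertips stand 14 mm ahead of it and the grasp point (between the pads) lies 5 mm behind it; z points along the fingers, y is the line along which they close (so a half turn about z gives the same grasp; the last joint's range is limited). The gripper opens to 92 mm and grips with 3 to 60 N. Pads are 19 mm wide; open, the fingers measure 130 mm over their backs; the gripper's body (75 mm by 190 mm) begins 47 mm behind the grasp point.
Start: joints at [1.129, 0.342, 1.524, -0, 1.275, -0.146], TCP at [0.153, 0.502, 0.241] pointing down, gripper open.
Joint ranges: [-2.53, 2.53], [-0.77, 2.02], [0.04, 2.7], [-1, 4.14], [0.28, 2.66], [-3.11, 3.11]. Speed limits (rad/s): [2.57, 2.57, 3.14, 3.14, 3.14, 3.14].

INTERFACE

Orientations are given as [roll, pitch, yaw] about the fixed x, y, z axes, in that order (R = Rz(yaw) Ry(pitch) Rx(roll)).
In Python, from cell import robot, eyes gives the robot as it stands. The module is installed in compiled form; this text tells all that it offers.
- The arm moves only by the shell command python3 -m handwheel 'ROWS' [FORCE]. ROWS is JSON, one flat list of numbers, 5 for each row, row after row: the shift along the world's x, y, z in mm, then the turn about the world's z in rad, then the opening, from 0 (shut) to 1 (fully open). In form: [x, y, z, spin, jaw, x, y, z, spin, jaw, ...]. A call has 1 to 8 rows; each row shifts and turns the commanded pose from where the row before left it; what a row does not reach is not made up. A row lasts 1/10 s, in which the tool goes at most 50 mm and 8.59 degrees, less where a joint would pass 70% of its speed; a pose out of reach is approached as far as the arm can. A call with a gripper value outside its range is refused whole. The fingers move at their own pace and stop on an object; FORCE is the grip in N (left out, the last holds). Time passes only in rows, so rows that do not move let the fingers close. It gives the time, the measured TCP pose, the force, the opening and the grip force at its end, in the units of the state.
- robot.observe(): the state, without advancing time (a new reading comes with each control period).
- eyes.read_camera(name): name is "scene" or "top" or "wrist"; returns (picture, depth): 480x640x3 uint8, blue, green, red; 480x640 float32, m along the optical axis (not along the pixel's ray), 0 where there is no reading.
- eyes.calibration(name): a dict with "fx", "fy", "cx", "cy" (pixels), "world_to_cam" (4x4, takes a point from world to camera coordinates). Camera axes: x right, y down, z forward; pixel columns grow to the right and rows downward; lengths in m; the calibration is good to about 2 mm. A picture is of the moment at which its call begins: read the wrist's pose just before it. calibration takes no time and is no camera call; for the wrist camera it gives the pose at the moment of the call.
- robot.hand_in(): hands the job in; it is judged then, once.
The state is a dict: "time": time; "qpos": joint angles; "qvel": joint speeds; "joint_efforts": joint torques, N m; "tool_pos": TCP position; "tool_rot": TCP orientation; "contact_force": force on the tool from outside, world axes, zero at the start; "torque": the same for the moment, N m; "opening": finger opening in m; "grip_force": force on a finger pad.
Only numpy, scipy, OpenCV 4.12 (cv2) and the standard library are available. Lean on these libraries where they do the work, as an engineer would, in place of code of your own. Each camera call takes 0.05 s, during which the arm holds its last target. There are 200 camera calls.

TASK

Pick up the scoop tray by its grip rib and tip the four machined parts off its open nose into the grey bin, then slide the empty tray nose first into the free bay on the bench cabinet until it is fully home against the stop, and let go of it. Leave the bin and the other things on the bench where they stand, upright, and do not handle the parts with the gripper.

Things in the scene. Friction and masses are not known exactly. Their poses are not given: they have to be found in the camera images.
- tray: Flat aluminium scoop tray, 170 long (x) x 70 wide (y), 0.25 kg +-25%, level at the start. Origin: centre of its underside; +x to the open nose (x = +85). Floor 4 mm thick over the whole length; side walls 3 mm thick, tops 14 mm above the underside, from x = -35 to +85; a like back wall at x = -35; no wall at the nose. Parts slide on it at 16 to 23 degrees of tilt.
- tray_nose (a point): Middle of the lower edge of the tray's open nose (tray x = +85, y = 0, z = 0 mm).
- tray_rib (a point): Middle of the top of the tray's dark steel grip rib (tray x = -60, y = 0, z = 34 mm), which stands on the bare floor plate behind the back wall: 36 long (tray x -78 to -42), 12 thick (y), 30 high above the plate. Grip it across its thickness, fingertips above the plate.
- nut0: One of two dark steel nut blanks, about 25 across x 16 high, 40 g, lying on a flat face in the tray; origin at the centre of its underside.
- nut1: One of two dark steel nut blanks, about 25 across x 16 high, 40 g, lying on a flat face in the tray; origin at the centre of its underside.
- bush0: Bright steel bush blank, 23 diameter x 16 high, 40 g, standing on a flat face in the tray; origin at the centre of its underside.
- bush1: A second bush blank, the same.
- bin: Loose grey plastic open-topped bin, 140 (x) x 150 (y) x 60 high outside, walls and floor about 4 mm, 0.8 kg; origin at the centre of its underside.
- bay_free: The free tray bay: a grey steel housing 150 deep (x) x 100 wide (y), fixed on the blue cabinet. Origin: centre of its underside, 60 mm above the bench; its top is 107.5 mm above the bench. +x points into the slot, the mouth is in its -x face. Slot: 73 wide, 17.5 high, 115 deep, floor 80 mm above the bench, walls parallel to x.
- slot_mouth (a point): Middle of the slot floor's front edge at the mouth of the free bay (axes as bay_free). Two thin guide plates flare out about 15 mm in front of the mouth, to about 83 mm apart; floor and roof are not flared. With the tray home the grip rib stays outside, its centre 30 mm in front of the mouth.
- slot_stop (a point): Middle of the slot floor where it meets the stop, 115 mm in from the mouth (frame axes as bay_free). The tray's nose ends here.
- bay_used: The other bay, beside the free one at 105 mm pitch (on either side) and facing the same way: the same housing, with another such tray fixed home in it, its grip rib sticking out in front (rib top 114 mm above the bench). Origin and axes as bay_free.
- cabinet: Fixed blue bench cabinet with flat drawer fronts, 160 deep (x) x 240 wide (y) x 60 high, that carries the two bays side by side; origin at the centre of its underside, front on its -x side.
- oil_bottle: Bystander: steel oil bottle, 52 diameter x 120 high; origin at the centre of its underside.
- paste_jar: Bystander: grey jar, 56 diameter x 70 high; origin at the centre of its underside.
- vee_block: Bystander: steel vee block, 50 x 45 x 42 high; origin at the centre of its underside.
- setup_block: Bystander: dark steel setup block with holes, 75 (x) x 50 (y) x 25 high; origin at the centre of its underside.
There are look-alikes about, which are no part of the job. Leave any orange or yellow look-alike of the tray alone.

How it is judged:
By the outcome, as a careful person would: the job done as asked, in the order asked, and still so for the second after the job is handed in, with the robot touching nothing.
It also fails if it takes over 66 s, if anything falls off the work surface, if the arm or the gripper's body presses on something with over 40 N, if the wrist force passes 120 N, or if a joint passes its speed limit or range.

## Working session

There is one attempt and no reset: what is moved stays moved. The work goes in short steps, Python scripts to look and compute and a shell command to move; the robot and the scene stay as the last step left them, time stands still between calls to the robot, and variables do not carry over. Pictures are saved under pics/ and viewed, at most 10 in all, crops included, and the job is handed in when it is done.

```bash
mkdir -p pics; cat > h.py <<'E'
import numpy as np, cv2
from cell import robot, eyes
def grab(n,tag):
    c=eyes.calibration(n); p,d=eyes.read_camera(n)
    cv2.imwrite(f'pics/{tag}.png',p); np.savez(f'pics/{tag}.npz',p=p,d=d,T=c['world_to_cam'],k=[c['fx'],c['fy'],c['cx'],c['cy']])
    return p,d
def load(tag):
    z=np.load(f'pics/{tag}.npz'); return z['p'],z['d'],z['T'],z['k']
def cloud(tag):
    p,d,T,k=load(tag); v,u=np.mgrid[:480,:640]
    P=np.stack([(u-k[2])/k[0]*d,(v-k[3])/k[1]*d,d],-1); W=(P-T[:3,3])@T[:3,:3]; W[d==0]=np.nan
    return W
E
python3 - <<'E'
from h import *
for n in('scene','top'): grab(n,n+'0')
print(robot.observe())
for n in('scene','top'): print(load(n+'0')[2:])
E
```

```text
{'time': 0.1, 'qpos': array([ 1.12899878e+00,  3.42682184e-01,  1.52487287e+00, -5.64397475e-06,
        1.27539117e+00, -1.46001376e-01]), 'qvel': array([ 0.00205246, -0.00117258, -0.00192706,  0.00125344,  0.00096788,
        0.00017374]), 'joint_efforts': array([ 1.38252934e-03, -4.32008493e+01, -2.44694638e+01,  7.19071389e-02,
        5.26577909e-02, -1.69737564e-05]), 'tool_pos': array([0.1528813 , 0.5019135 , 0.24011629]), 'tool_rot': array([-3.14025270e+00, -1.91582255e-04,  2.84579801e+00]), 'contact_force': array([ 0.37009146, -0.09121282, -1.16127991]), 'torque': array([-0.02653929, -0.00422009,  0.03503139]), 'grip_force': 0.0, 'opening': 0.09188752513797976}
(array([[-0.86057004,  0.50901519, -0.01796507,  0.42260742],
       [ 0.38581514,  0.62844252, -0.67543073, -0.16889268],
       [-0.33251449, -0.58818664, -0.73720458,  1.39176811],
       [ 0.        ,  0.        ,  0.        ,  1.        ]]), array([454.55250277, 454.55250277, 320.73822586, 236.08502454]))
(array([[-0.00622905, -0.99963936, -0.02612187,  0.07516374],
       [-0.99685549,  0.00827106, -0.07880816,  0.52775009],
       [ 0.07899579,  0.02554883, -0.9965475 ,  1.54697317],
       [ 0.        ,  0.        ,  0.        ,  1.        ]]), array([549.95095849, 549.95095849, 311.6791775 , 245.03310228]))
```

View pics/top0.png

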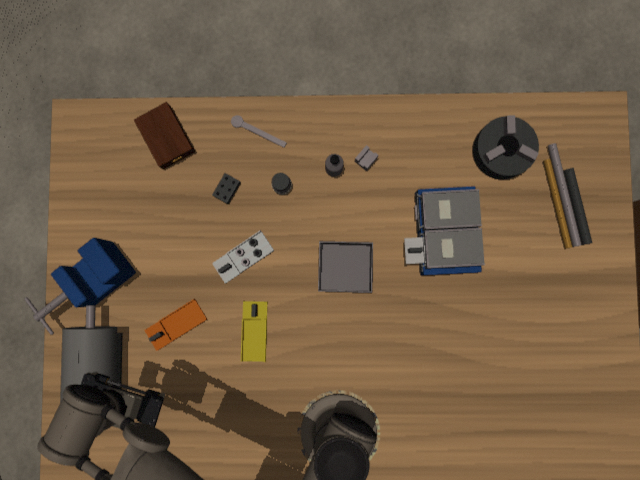

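View pics/scene0.png

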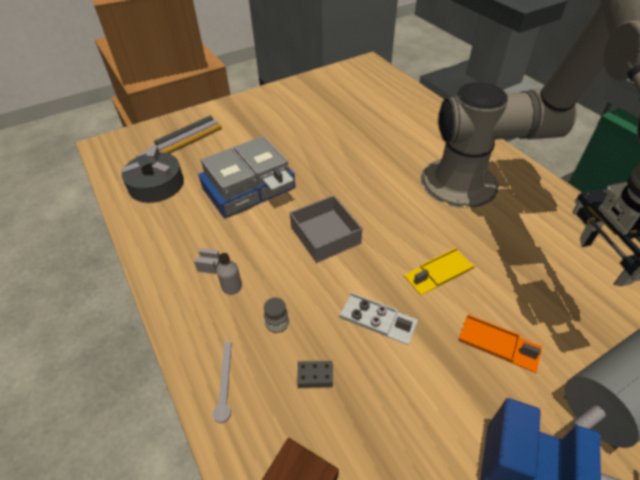

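The top view shows the silver tray with four parts at (243,257), its rib at (225,268) and its nose up-right at about (265,243). The orange (177,324) and yellow (255,331) trays are look-alikes, so the silver one carrying parts is the one meant. The bin is at (346,267). Of the two bays, (453,249) has a tray and rib sticking out at (414,250), so the free one is (449,209), with its mouth facing left.

```bash
python3 - <<'E'
from h import *
p=cv2.imread('pics/top0.png')
a=cv2.resize(p[215:300,200:290],None,fx=6,fy=6,interpolation=cv2.INTER_CUBIC)[:520,:]
b=cv2.resize(p[175:285,395:495],None,fx=4.7,fy=4.7,interpolation=cv2.INTER_CUBIC)[:510,:300]
h=min(len(a),len(b)); cv2.imwrite('pics/crop1.png',np.hstack([a[:h],b[:h,:260]]))
for t in('top0','scene0'):
    W=cloud(t)
    def fit(m,name):
        q=W[m]; 
        if len(q)<5: print(t,name,len(q)); return
        r=cv2.minAreaRect((q[:,:2]*1000).astype(np.float32)); print(t,name,len(q),np.round(r[0],1),np.round(r[1],1),round(r[2],1),'z',np.round(np.percentile(q[:,2],[5,50,95])*1000,1))
    z=W[...,2];x=W[...,0];y=W[...,1]
    if t=='top0':
        v,u=np.mgrid[:480,:640]
        c=lambda u0,v0,u1,v1:(u>=u0)&(u<u1)&(v>=v0)&(v<v1)
        print(W[268,225],W[243,265],W[257,243],W[267,346],W[209,449],W[249,453],W[250,414])
    near=lambda X,Y,r:(np.abs(x-X)<r)&(np.abs(y-Y)<r)
    if t=='top0': tr=W[257,243];bi=W[267,346];f=W[209,449];us=W[249,453];ct=(f+us)/2
    fit(near(*tr[:2],.11)&(z>.002)&(z<.05),'tray')
    fit(near(*tr[:2],.11)&(z>.027)&(z<.05),'rib')
    fit(near(*tr[:2],.11)&(z>.015)&(z<.026),'parts')
    fit(near(*bi[:2],.11)&(z>.05)&(z<.07),'binrim')
    fit(near(*ct[:2],.16)&(z>.095)&(z<.12),'bays top')
    fit(near(*f[:2],.16)&(z>.05)&(z<.065),'cab top')
    fit(near(*f[:2],.16)&(z>.075)&(z<.092),'usedtrayfloor')
    fit(near(*f[:2],.16)&(z>.111)&(z<.12),'used rib')
E
```

```text
[0.46405309 0.31684225 0.03505214] [0.53607901 0.20596302 0.01158052] [0.49644849 0.26998325 0.00753178] [ 0.46580218 -0.02658148 -0.00105635] [ 0.61566861 -0.30121708  0.1080274 ] [ 0.50751167 -0.30857344  0.11018091] [ 0.50568829 -0.20483213  0.10991194]
top0 tray 2030 [496.8 269.9] [219.5 219.7] 89.8 z [ 2.2  4.9 21.9]
top0 rib 52 [479.7 306. ] [17.1 81.9] 46.7 z [27.8 32.5 38.4]
top0 parts 235 [497.3 270.6] [ 69.8 157.3] 33.3 z [15.5 18.8 24. ]
top0 binrim 303 [464.2 -21.7] [149.9 139.7] 89.0 z [52.4 58.5 64.2]
top0 bays top 4411 [ 562.3 -287.2] [205.5 200.3] 2.5 z [100.7 106.7 112.7]
top0 cab top 706 [ 615.5 -342.8] [236.4 319.5] 89.9 z [52.2 58.3 63.3]
top0 usedtrayfloor 596 [ 626.9 -311.5] [197.6 367.8] 73.7 z [77.1 83.9 90.3]
top0 used rib 497 [ 561.5 -286.1] [204.3 195.3] 2.5 z [111.1 112.4 115.9]
scene0 tray 2114 [496.6 270.1] [218.8 219.1] 89.9 z [ 2.2  5.  24.2]
scene0 rib 95 [464.9 323.6] [13.9 35.1] 35.4 z [28.7 32.9 35.3]
scene0 parts 364 [499.6 272.4] [ 68.3 159.3] 34.6 z [15.4 19.  23.1]
scene0 binrim 529 [466.  -20.3] [154.1 142.5] 88.7 z [50.7 56.8 61.1]
scene0 bays top 2690 [ 564.1 -286.4] [206.6 205.5] 2.4 z [100.  106.9 110.3]
scene0 cab top 697 [ 643.  -295.8] [154. 365.] 50.0 z [51.5 58.8 63.4]
scene0 usedtrayfloor 672 [ 645.3 -286.1] [131.7 396.8] 55.0 z [76.5 82.9 90.2]
scene0 used rib 77 [ 566.5 -285.2] [202.6 194.7] 1.0 z [111.  112.  115.1]
```

View pics/crop1.png

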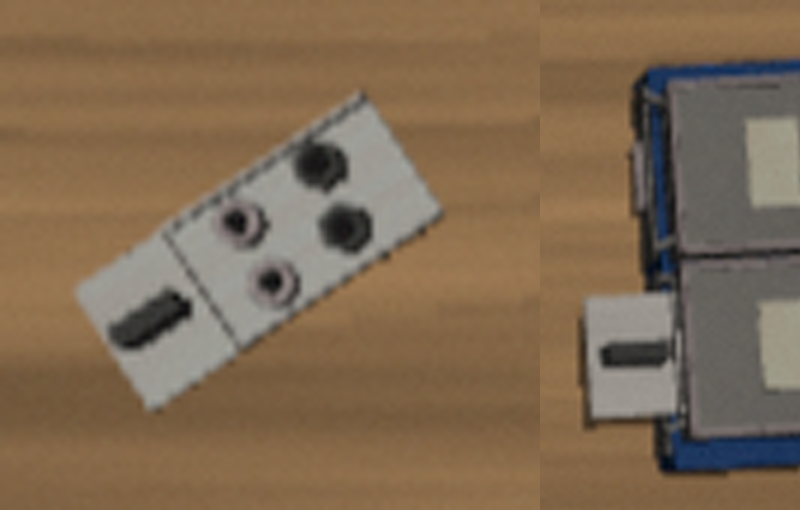

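The enlarged crop confirms both. The silver tray with four parts has its rib at lower left and its open nose at upper right. The upper bay's mouth is empty, with flared guides, and the lower bay holds a tray. Next I'll move over the rib and measure with the wrist camera.

```bash
python3 -m handwheel '[37,-21,0,-0.085,1,37,-21,0,-0.085,1,37,-21,0,-0.085,1,37,-21,0,-0.085,1,37,-21,0,-0.085,1,37,-21,0,-0.085,1,37,-21,0,-0.085,1,37,-21,0,-0.085,1]'
python3 - <<'E'
from h import *
print(robot.observe()['tool_pos'],robot.observe()['tool_rot']); grab('wrist','w1'); print(load('w1')[2:])
E
```

```text
time: 0.9
tool_pos: [0.4502, 0.333, 0.2404]
tool_rot: [-3.141, -0.0, 2.162]
contact_force: [0.7, 0.7, -0.1]
opening: 0.0917
grip_force: 0.0
[0.45023628 0.3330099  0.24038064] [-3.14091667e+00 -1.48471531e-04  2.16215448e+00]
(array([[ 8.29887862e-01,  5.57929936e-01, -5.69016674e-04,
        -5.59997561e-01],
       [ 5.38780593e-01, -8.01138604e-01,  2.60561721e-01,
        -7.98470832e-03],
       [ 1.44919323e-01, -2.16543585e-01, -9.65457024e-01,
         3.95936839e-01],
       [ 0.00000000e+00,  0.00000000e+00,  0.00000000e+00,
         1.00000000e+00]]), array([371.41662621, 371.41662621, 326.63910501, 235.88865923]))
```

View pics/w1.png

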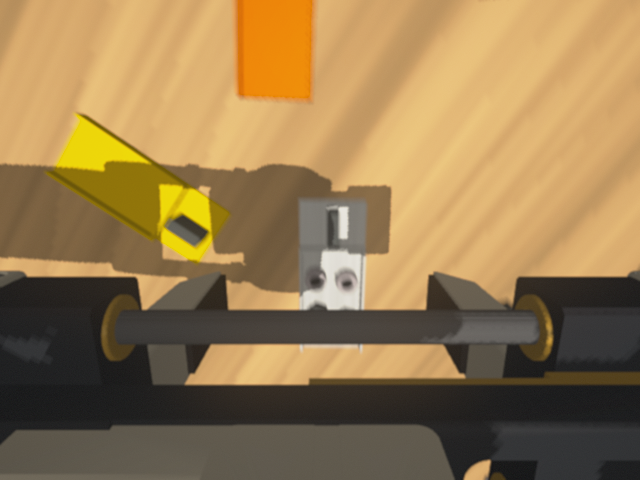

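The wrist view shows the silver tray at about (332,270) and almost in line with the tool. The rib is at (338,224), and the parts are at (316,280) and (346,282). I'll fit the rib from its cloud and the tray sides from their edges.

```bash
python3 - <<'E'
from h import *
R=lambda a:np.array([[np.cos(a),np.sin(a)],[-np.sin(a),np.cos(a)]])
for t in('w1','scene0','top0'):
    W=cloud(t).reshape(-1,3)*1000; W=W[~np.isnan(W[:,0])]
    g=(np.hypot(W[:,0]-465,W[:,1]-322)<45)
    q=W[g&(W[:,2]>28)&(W[:,2]<42)]
    print(t,len(q)); 
    if len(q)<4: continue
    r=cv2.minAreaRect(q[:,:2].astype(np.float32)); print(' rib',np.round(r[0],1),np.round(r[1],1),round(r[2],1),np.percentile(q[:,2],[50,90]))
    for h in(-.96,-.98,-1.0):
        L=(W[:,:2]-[465,322])@R(h).T; m=(abs(L[:,1])<60)&(L[:,0]>-60)&(L[:,0]<180)&(W[:,2]>2.5)&(W[:,2]<45)
        l=L[m]; e=[]
        for s in np.arange(-20,140,8):
            b=l[(l[:,0]>s)&(l[:,0]<s+8)]
            if len(b)>10: e.append((s+4,*np.percentile(b[:,1],[3,97])))
        if len(e)>3:
            e=np.array(e); print('  h',h,'edge slopes',np.round(np.polyfit(e[:,0],e[:,1],1),3),np.round(np.polyfit(e[:,0],e[:,2],1),3),'x ext',np.round(np.percentile(l[:,0],[1,99]),1))
p,d,T,k=load('w1')
# grey-metal mask of tray in wrist: quad from saturation
s=cv2.cvtColor(p,cv2.COLOR_BGR2HSV)[...,1]; 
for v in range(205,250,10): 
    u=np.where(s[v,270:400]<70)[0]; print(v,u.min()+270 if len(u) else 0,u.max()+270 if len(u) else 0)
E
```

```text
w1 441
 rib [463.1 323.5] [10.8 35.8] 33.9 [33.39311973 34.31788567]
  h -0.96 edge slopes [-2.5000e-02 -3.3916e+01] [-1.9000e-02  3.1748e+01] x ext [-26.   96.8]
  h -0.98 edge slopes [-2.0000e-03 -3.3917e+01] [-2.000e-03  3.176e+01] x ext [-25.6  96.5]
  h -1.0 edge slopes [ 1.5000e-02 -3.3922e+01] [2.2000e-02 3.1726e+01] x ext [-25.8  96.5]
scene0 93
 rib [464.9 323.6] [13.9 35.1] 35.4 [32.90000018 34.62714503]
  h -0.96 edge slopes [ -0.033 -32.326] [1.0000e-03 3.3816e+01] x ext [-35.2 150.1]
  h -0.98 edge slopes [-1.6000e-02 -3.2167e+01] [1.8000e-02 3.4097e+01] x ext [-35.4 149.6]
  h -1.0 edge slopes [ 4.0000e-03 -3.2394e+01] [ 0.036 34.191] x ext [-34.9 149.5]
top0 48
 rib [463.8 322.2] [12.1 35.3] 33.1 [32.93735127 38.06321719]
  h -0.96 edge slopes [ 1.0000e-02 -4.6484e+01] [ 0.043 42.114] x ext [-56.7 175. ]
  h -0.98 edge slopes [ 2.4000e-02 -4.6855e+01] [ 0.046 43.083] x ext [-55.8 175.7]
  h -1.0 edge slopes [-1.0000e-02 -4.5357e+01] [2.0000e-03 4.6189e+01] x ext [-55.6 175. ]
205 299 366
215 299 366
225 299 365
235 299 365
245 300 364
```

```bash
python3 -m handwheel '[13.6,-10,-40,0,1,0,0,-45,0,1,0,0,-45,0,1,0,0,-40,0,1,0,0,-30,0,1,0,0,-18.4,0,1,0,0,0,0,1]' 60
python3 -m handwheel '[0,0,0,0,0,0,0,0,0,0,0,0,0,0,0,0,0,0,0,0,0,0,0,0,0,0,0,0,0,0,0,0,0,0,0,0,0,0,0,0]' 60
```

```text
time: 1.65
tool_pos: [0.4605, 0.3233, 0.0193]
tool_rot: [-3.135, -0.001, 2.166]
contact_force: [-0.2, -0.1, 1.0]
opening: 0.0918
grip_force: 0.0
time: 2.45
tool_pos: [0.4626, 0.3242, 0.0223]
tool_rot: [3.142, 0.0, 2.166]
contact_force: [-0.1, 0.6, 0.6]
opening: 0.0322
grip_force: 0.0
```

```bash
python3 -m handwheel '[0,0,0,0,0,0,0,0,0,0,0,0,0,0,0,0,0,0,0,0,0,0,0,0,0]' 60
python3 -m handwheel '[0,0,4,0,0,0,0,4,0,0,0,0,0,0,0]' 60
python3 - <<'E'
from h import *
print(robot.observe()['torque']); grab('wrist','w2'); W=cloud('w2')*1000
p=robot.observe()['tool_pos'][:2]*1000
L=(W[...,:2]-p); h=-.98; a=L@[np.cos(h),np.sin(h)]; b=L@[-np.sin(h),np.cos(h)]
for s in range(-30,150,15):
    m=(abs(b)<32)&(a>s)&(a<s+15)&(W[...,2]<50)
    if m.sum()>5: print(s,m.sum(),np.round(np.percentile(W[...,2][m],[10,50,90]),1))
E
```

```text
time: 2.95
tool_pos: [0.4625, 0.3241, 0.0223]
tool_rot: [-3.141, -0.0, 2.166]
contact_force: [-1.0, -1.1, -0.5]
opening: 0.0115
grip_force: 60.0
time: 3.25
tool_pos: [0.4629, 0.3244, 0.0308]
tool_rot: [3.141, 0.0, 2.166]
contact_force: [0.9, 0.1, -2.4]
opening: 0.0115
grip_force: 60.0
[0.14892101 0.14363824 0.00367567]
-30 5829 [-0.9 11.4 22.5]
-15 3373 [11.6 20.6 42.6]
0 315 [41.1 41.9 42.6]
15 248 [40.8 41.7 42.5]
30 365 [11.2 11.9 12.6]
45 212 [11.1 11.7 12.4]
```

```bash
python3 -m handwheel '[0,0,10,0,0,0,0,15,0,0,0,0,15,0,0,0,0,10,0,0,0,0,0,0,0,0,0,0,0,0]' 60
cat > tilt.py <<'E'
from h import *
import sys
tag=sys.argv[1]
o=robot.observe(); grab('scene',tag); W=cloud(tag)*1000
p=o['tool_pos']*1000; h=o['tool_rot'][2]-np.pi
L=W[...,:2]-p[:2]; a=L@[np.cos(h),np.sin(h)]; b=L@[-np.sin(h),np.cos(h)]; z=W[...,2]-p[2]
print('F',o['contact_force'],'T',o['torque'])
for s in range(-30,160,15):
    m=(abs(b)<36)&(a>s)&(a<s+15)&(z<60)&(z>-160)&(W[...,2]>5)
    if m.sum()>5: print(s,m.sum(),np.round(np.percentile(z[m],[10,50,90]),1))
E
python3 tilt.py s1
```

```text
time: 3.9
tool_pos: [0.4625, 0.3241, 0.0803]
tool_rot: [3.142, -0.0, 2.166]
contact_force: [1.0, -0.0, -4.2]
opening: 0.0115
grip_force: 60.0
F [ 0.95949475 -0.00828295 -4.16404985] T [ 0.20092239  0.17435802 -0.0185452 ]
15 6 [-46.5 -12.5  32.1]
45 128 [-18.4  -7.4  -2. ]
60 166 [-18.3  -5.7  -1.3]
75 174 [-21.  -18.7 -11. ]
90 210 [-20.2 -12.6  -2.3]
105 167 [-19.   -5.3  -2.1]
120 169 [-21.  -18.8 -10.7]
135 141 [-21.2 -19.  -11.5]
```

```bash
python3 -m handwheel '[0,-8,8,-0.02,0,0,-16,15,-0.035,0,0,-22,16,-0.05,0,0,-25,16,-0.05,0,0,-25,14,-0.05,0,0,-25,10,-0.05,0,0,-25,6,-0.05,0,0,-25,0,-0.05,0]' 60
python3 -m handwheel '[0,-24,0,-0.05,0,0,-22,0,-0.05,0,0,-14,0,-0.05,0,-2,-9,0,-0.03,0,0,-4,0,-0.015,0,0,0,0,0,0,0,0,0,0,0]' 60
python3 tilt.py s2
```

```text
time: 4.75
tool_pos: [0.4627, 0.1518, 0.1663]
tool_rot: [3.14, 0.0, 1.808]
contact_force: [1.3, -0.6, -4.3]
opening: 0.0119
grip_force: 60.0
time: 5.45
tool_pos: [0.4607, 0.0807, 0.1653]
tool_rot: [3.141, -0.0, 1.617]
contact_force: [-0.6, -0.6, -3.6]
opening: 0.0115
grip_force: 60.0
F [-0.59079459 -0.63425319 -3.62921505] T [ 0.1378491   0.01513948 -0.00990016]
-30 144 [-21.  -18.4   3. ]
-15 291 [-19.6   6.   28.2]
0 64 [-20.2 -18.2   9.7]
15 394 [-152.2 -124.4  -18.1]
30 24 [-154.8 -115.8 -107.3]
45 15 [-20.5 -18.6 -17.2]
75 17 [-160.  -158.8  -18.1]
90 25 [-159.7 -158.4  -11.3]
105 20 [-159.8 -159.1  -18.4]
120 22 [-159.7  -18.9   -9.2]
135 66 [-158.2  -19.8  -11.4]
150 13 [-159.9 -159.5 -158.3]
```

View pics/s2.png

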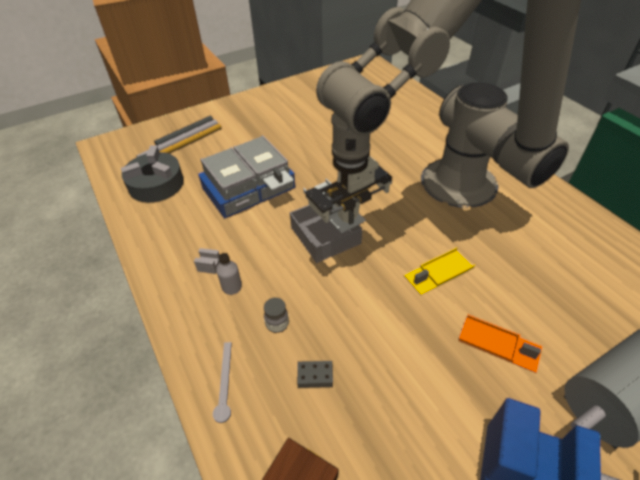

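No parts are on the bench. The tray is level in shadow over the bin, near (345,215). Now I'll ease the grip in steps so that the nose droops.

```bash
python3 -m handwheel '[0,0,0,0,0]' 35
python3 -m handwheel '[0,0,0,0,0]' 60
python3 -c "
from h import *
print(robot.observe()['torque'])"
python3 tilt.py s3 | tail -7
```

```text
time: 5.6
tool_pos: [0.4606, 0.0808, 0.1653]
tool_rot: [3.142, -0.0, 1.617]
contact_force: [-0.1, -0.3, -3.9]
opening: 0.012
grip_force: 35.0
time: 5.7
tool_pos: [0.4606, 0.0806, 0.1653]
tool_rot: [3.142, -0.0, 1.617]
contact_force: [-0.0, 0.3, -4.5]
opening: 0.0115
grip_force: 60.0
[ 0.11523275  0.07077115 -0.03077555]
45 12 [-20.8 -19.1 -18.4]
75 17 [-159.8 -157.8  -18. ]
90 20 [-159.8 -158.1   -9.7]
105 20 [-159.9 -159.5  -17.8]
120 31 [-159.7 -158.6   -8.9]
135 64 [-159.3  -19.5  -10.3]
150 10 [-159.6 -159.  -158. ]
```

```bash
python3 -m handwheel '[0,0,0,0,0]' 22 | tail -1
python3 -m handwheel '[0,0,0,0,0]' 60 | tail -1
python3 tilt.py s4 | tail -5; python3 -m handwheel '[0,0,0,0,0]' 15 | tail -1
python3 -m handwheel '[0,0,0,0,0]' 60 | tail -1
python3 tilt.py s5 | tail -5
```

```text
grip_force: 22.0
grip_force: 60.0
90 24 [-159.8 -157.9   -9.6]
105 17 [-159.8 -159.2 -103.2]
120 28 [-159.6 -158.4  -10. ]
135 67 [-158.8  -19.7  -11.6]
150 14 [-159.7 -159.4 -158.5]
grip_force: 15.0
grip_force: 60.0
90 20 [-159.5 -158.2  -19.2]
105 15 [-159.8 -158.9  -18.3]
120 16 [-159.8 -159.1  -36.6]
135 19 [-159.9 -159.   -27.5]
150 14 [-159.8 -159.1 -158.3]
```

```bash
cat > tilt2.py <<'E'
from h import *
import sys
tag=sys.argv[1]; o=robot.observe(); p=o['tool_pos']*1000; h=o['tool_rot'][2]-np.pi
for n in('scene','top'):
    grab(n,tag+n); W=cloud(tag+n)*1000
    L=W[...,:2]-p[:2]; a=L@[np.cos(h),np.sin(h)]; b=L@[-np.sin(h),np.cos(h)]; z=W[...,2]-p[2]
    m=(abs(b)<33)&(a>50)&(a<150)&(z<0)&(W[...,2]>68)
    if m.sum()>8: f=np.polyfit(a[m],z[m],1); print(n,m.sum(),'deg',round(np.degrees(np.arctan(f[0])),1),'off',f[1],'a',np.percentile(a[m],[2,98]),'res',np.std(z[m]-np.polyval(f,a[m])))
print(o['contact_force'][2],o['torque'])
E
python3 tilt2.py t1; python3 -m handwheel '[0,0,0,0,0]' 15 | tail -1
python3 -m handwheel '[0,0,0,0,0]' 60 | tail -1
python3 tilt2.py t2
```

```text
scene 36 deg -3.0 off -19.14188498242385 a [ 50.90417952 141.07383661] res 5.775130839102649
top 649 deg -8.6 off -12.85891194351028 a [ 74.05305764 141.99890247] res 7.227368161980388
-3.4356765453579943 [ 0.13171676  0.02157006 -0.02530079]
grip_force: 15.0
grip_force: 60.0
scene 29 deg -2.4 off -27.046891027099115 a [ 50.62837458 104.30421267] res 6.713097919329228
top 596 deg -15.5 off -10.588648159695733 a [ 74.1917726  137.35747907] res 7.473368252472402
-3.7997052611289 [0.16056203 0.05694031 0.01012316]
```

```bash
python3 -m handwheel '[0,0,0,0,0]' 15 | tail -1
python3 -m handwheel '[0,0,0,0,0]' 60 | tail -1
python3 tilt2.py t3
python3 -m handwheel '[0,0,0,0,0]' 15 | tail -1
python3 -m handwheel '[0,0,0,0,0,0,0,0,0,0]' 60 | tail -1
python3 tilt2.py t4
```

```text
grip_force: 15.0
grip_force: 60.0
scene 28 deg -15.6 off -19.017004655257292 a [ 52.10156234 131.81796566] res 7.129813454629066
top 538 deg -19.6 off -12.558182284254746 a [ 74.25526903 132.82897788] res 7.861745661757981
-3.6477284799157843 [ 0.1365345   0.09739969 -0.01917863]
grip_force: 15.0
grip_force: 60.0
scene 36 deg -17.5 off -23.87490506643566 a [ 50.85584595 130.76472818] res 5.050261001702055
top 487 deg -23.4 off -12.865187054777936 a [ 72.28359421 128.73780669] res 8.20712816733695
-3.8699807581165193 [0.06358013 0.08081279 0.00844185]
```

```bash
python3 -m handwheel '[0,0,0,0,0]' 14 | tail -1
python3 -m handwheel '[0,0,0,0,0,0,0,0,0,0]' 60 | tail -1
python3 tilt2.py t5
python3 -m handwheel '[0,0,0,0,0]' 13 | tail -1
python3 -m handwheel '[0,0,0,0,0,0,0,0,0,0,0,0,0,0,0]' 60 | tail -1
python3 tilt2.py t6
python3 -c "
from h import *
c=[cv2.resize(load(t)[0][200:320,280:400],None,fx=3.3,fy=3.3) for t in('t4top','t6top')]; cv2.imwrite('pics/c2.png',np.hstack(c))"
```

```text
grip_force: 14.0
grip_force: 60.0
scene 67 deg -19.5 off -26.849232714200994 a [ 52.33331248 124.77812573] res 6.2604053848357974
top 499 deg -21.4 off -24.73103334761886 a [ 72.18229456 134.66838672] res 9.12586735076941
-2.7634564237554566 [0.1474391  0.02363848 0.04748092]
grip_force: 13.0
grip_force: 60.0
scene 57 deg -26.4 off -23.098519643135408 a [ 51.07970818 119.85454628] res 1.3354252803850009
top 416 deg -28.5 off -18.524383131878633 a [ 72.26751889 121.46179718] res 3.4572165685117877
-2.850500196370975 [-0.0332854   0.04345808  0.02249763]
```

View pics/c2.png

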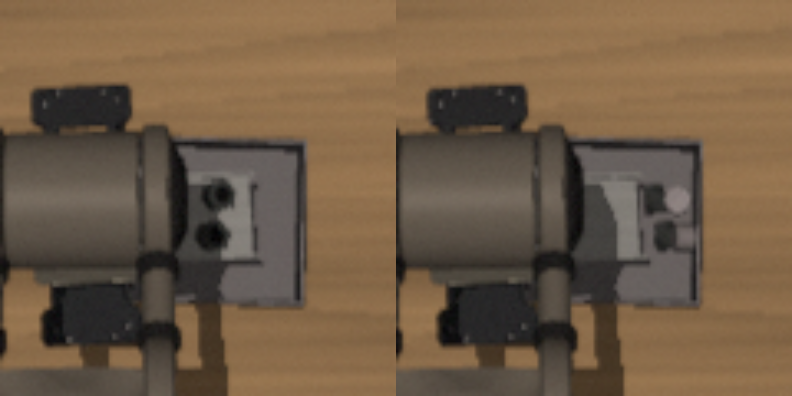

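The right half shows both nuts and both bushes in the bin at about (670,215), and the tray is empty at about 28° of tilt. Next I'll back off over clear bench and level the tray by pressing its nose down.

```bash
python3 -m handwheel '[0,10,20,0,0,5,35,10,0,0,5,40,0,0,0,5,40,0,0,0,5,40,-10,0,0,5,35,-20,0,0,5,20,-30,0,0,0,0,-40,0,0]' 60
python3 -m handwheel '[0,0,-6,0,0,0,0,-8,0,0,0,0,-8,0,0,0,0,-8,0,0,0,0,-8,0,0,0,0,-8,0,0]' 15
python3 -m handwheel '[0,0,-8,0,0,0,0,-8,0,0,0,0,-6,0,0,0,0,-4,0,0,0,0,0,0,0]' 15
python3 -c "
from h import *
grab('top','l1')"
```

```text
time: 9.05
tool_pos: [0.4921, 0.3036, 0.0956]
tool_rot: [3.136, -0.003, 1.619]
contact_force: [0.4, -0.4, -3.0]
opening: 0.0117
grip_force: 60.0
time: 9.65
tool_pos: [0.4912, 0.3002, 0.0495]
tool_rot: [3.14, -0.0, 1.616]
contact_force: [0.3, 1.6, 0.4]
opening: 0.0117
grip_force: 15.0
time: 10.15
tool_pos: [0.4904, 0.3001, 0.023]
tool_rot: [-3.141, 0.0, 1.616]
contact_force: [0.5, 0.1, -1.8]
opening: 0.012
grip_force: 15.0
```

```bash
python3 -m handwheel '[0,0,-0.7,0,0,0,0,0,0,0.45,0,0,0,0,0.45,0,0,0,0,0.45]' 5
python3 -m handwheel '[0,0,20,0,0.6,0,0,40,0,0.6,0,0,50,0,0.6,0,0,50,0,0.6,0,0,40,0,0.6,0,0,10,0,0.6,0,0,0,0,0.6]'
python3 - <<'E'
from h import *
grab('wrist','w3'); grab('top','l2')
o=robot.observe(); print(o['tool_pos'],o['tool_rot'])
W=cloud('w3').reshape(-1,3)*1000; W=W[~np.isnan(W[:,0])]
q=W[(np.hypot(W[:,0]-490,W[:,1]-300)<60)&(W[:,2]>28)&(W[:,2]<45)]
r=cv2.minAreaRect(q[:,:2].astype(np.float32)); print(len(q),r,np.median(q[:,2]))
h=-1.527;L=(W[:,:2]-[490,300])@np.array([[np.cos(h),np.sin(h)],[-np.sin(h),np.cos(h)]]).T
m=(abs(L[:,1])<60)&(W[:,2]>2.5)&(W[:,2]<20);l=L[m];z=W[m][:,2]
for s in range(-32,150,12):
    k=(l[:,0]>s)&(l[:,0]<s+12)
    if k.sum()>10: print(s,np.round(np.percentile(l[k][:,1],[2,98]),1),np.round(np.median(z[k][abs(l[k][:,1])<25]),1))
E
```

```text
time: 10.6
tool_pos: [0.4907, 0.3002, 0.0226]
tool_rot: [3.141, 0.0, 1.616]
contact_force: [0.7, -0.4, -0.1]
opening: 0.0313
grip_force: 0.0
time: 11.3
tool_pos: [0.4913, 0.3005, 0.2344]
tool_rot: [3.138, -0.001, 1.616]
contact_force: [0.3, -0.1, -0.3]
opening: 0.0554
grip_force: 0.0
[0.48995303 0.2998681  0.23101763] [-3.13925289e+00  1.02007314e-03  1.61573229e+00]
477 ((490.889892578125, 300.4361877441406), (11.5038423538208, 35.0510139465332), 2.470350503921509) 33.29719825556721
-32 [-32.4  33.1] 3.7
-20 [-32.6  34.4] 3.6
-8 [-33.1  34.6] 3.6
4 [-33.2  34.4] 3.6
16 [-32.5  34.4] 4.6
28 [-32.9  34.7] 3.5
40 [-33.1  34. ] 3.5
52 [-32.5  34.2] 3.5
64 [-32.6  34.5] 3.5
76 [-32.9  34.7] 3.4
88 [-33.  34.] 3.5
100 [-32.2  34.1] 3.5
112 [-28.   31.6] 3.1
```

```bash
python3 -m handwheel '[8,-37,10,0,0.6,8,-37,10,0,0.6,8,-37,10,0,0.6,8,-37,10,0,0.6,8,-37,0,0,0.6,8,-37,0,0,0.6,8,-37,0,0,0.6,8,-37,0,0,0.6]'
python3 -m handwheel '[8,-37,0,0,0.6,8,-37,0,0,0.6,8,-37,0,0,0.6,8,-37,0,0,0.6,8,-37,0,0,0.6,8,-37,0,0,0.6,0,0,0,0,0.6,0,0,0,0,0.6]'
python3 -c "
from h import *
o=robot.observe(); print(o['tool_pos'],o['tool_rot'])
grab('wrist','w4')"
```

```text
time: 12.2
tool_pos: [0.554, 0.0028, 0.27]
tool_rot: [-3.137, -0.001, 1.616]
contact_force: [0.4, -0.4, 0.0]
opening: 0.0549
grip_force: 0.0
time: 13.0
tool_pos: [0.6019, -0.2182, 0.2696]
tool_rot: [-3.137, -0.003, 1.614]
contact_force: [0.7, 0.6, 0.1]
opening: 0.055
grip_force: 0.0
[ 0.60190432 -0.21820836  0.26956092] [-3.13736541e+00 -2.76759721e-03  1.61412749e+00]
```

View pics/w4.png

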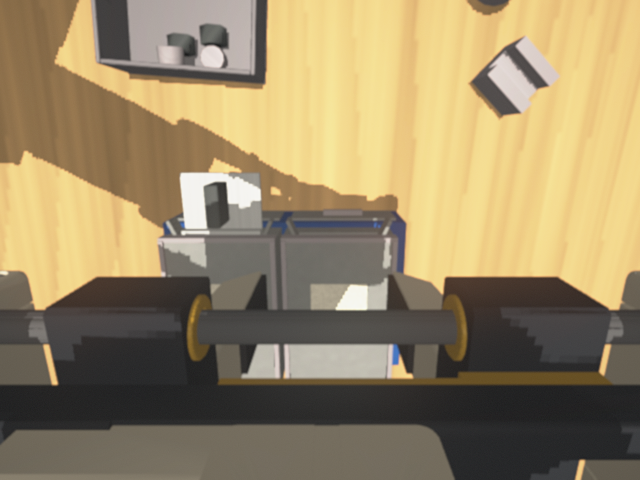

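The wrist view shows all four parts in the bin at about (190,45) and the used bay's tray at (220,200). The free bay's front edge is at row 237, columns 282–397, and the flares tip out near row 220. I'll fit its pose from this cloud and the other views.

```bash
python3 - <<'E'
from h import *
for t in('w4','top0','scene0'):
    W=cloud(t)*1000; x,y,z=W[...,0],W[...,1],W[...,2]
    print(t)
    m=(z>102)&(z<110.5)&(x>445)&(x<690)&(y<-200)&(y>-400); q=W[m]
    if t=='w4': # remove gripper: require pixels in rows<300
        v=np.mgrid[:480,:640][0]; q=W[m&(v<275)]
    print(' zmed',np.median(q[:,2]))
    # front edge: max y per x bin
    e=[]
    for X in range(460,680,6):
        b=q[(q[:,0]>=X)&(q[:,0]<X+6)]
        if len(b)>6: e.append((X+3,np.percentile(b[:,1],98)))
    e=np.array(e); e=e[e[:,1]>-260] if len(e) else e
    f=np.polyfit(e[:,0],e[:,1],1); r=e[:,1]-np.polyval(f,e[:,0]); k=abs(r)<3*np.median(abs(r))+.5; f=np.polyfit(e[k,0],e[k,1],1)
    print(' front slope deg',np.degrees(np.arctan(f[0])),'y at 617',np.polyval(f,617),'xr',e[0,0],e[-1,0],'n',k.sum())
    # side edge: x max / gap along depth
    for Y in range(-330,-225,15):
        b=q[(q[:,1]>Y)&(q[:,1]<Y+15)]
        if len(b)>20:
            xs=np.sort(b[:,0]); d=np.diff(xs); i=np.argmax(np.where((xs[:-1]>535)&(xs[:-1]<590),d,0)); print('  Y',Y+7,'x',np.round(np.percentile(xs,[1,99]),1),'gap',np.round(xs[i:i+2],1))
    # used rib
    b=W[(z>110.8)&(z<118)&(x>480)&(x<545)&(y>-240)&(y<-170)]
    if len(b)>10: print(' usedrib',len(b),cv2.minAreaRect(b[:,:2].astype(np.float32)),np.median(b[:,2]))
    b=W[(z>80)&(z<88)&(x>470)&(x<550)&(y>-220)&(y<-150)]
    if len(b)>10: print(' usedplate',len(b),cv2.minAreaRect(b[:,:2].astype(np.float32)),np.median(b[:,2]))
E
```

```text
w4
 zmed 107.12133767130496
 front slope deg 2.635308077084896 y at 617 -230.15250211667035 xr 463.0 661.0 n 33
  Y -278 x [460.  494.8] gap [459.8 460.9]
  Y -263 x [460.8 658.1] gap [559.  563.8]
  Y -248 x [460.8 660.6] gap [558.3 563.6]
  Y -233 x [461.1 661.1] gap [557.8 562.6]
 usedrib 638 ((506.4034729003906, -207.4104766845703), (12.391741752624512, 35.24263381958008), 2.6075901985168457) 113.45176772895093
 usedplate 2560 ((505.8303527832031, -201.71112060546875), (70.91535186767578, 38.057064056396484), 1.8237522840499878) 83.54401398352302
top0
 zmed 106.53025712319882
 front slope deg 2.0844551318810383 y at 617 -234.98342188352564 xr 463.0 661.0 n 30
  Y -323 x [464.8 661.9] gap [558.9 566.5]
  Y -308 x [464.9 662.6] gap [559.  566.7]
  Y -293 x [462.3 661.8] gap [559.2 564.2]
  Y -278 x [460.7 661.4] gap [559.4 564.4]
  Y -263 x [460.3 661.9] gap [557.  564.6]
  Y -248 x [460.8 659.9] gap [556.7 562.1]
  Y -233 x [465.5 659.6] gap [557.  562.1]
 usedrib 54 ((512.5067138671875, -214.65338134765625), (59.229068756103516, 48.03969192504883), 1.9142838716506958) 112.54325793110297
 usedplate 240 ((506.205810546875, -200.7277069091797), (38.279083251953125, 68.46455383300781), 89.80096435546875) 83.7776794131822
scene0
 zmed 106.91380643549198
 front slope deg 2.1825948553131984 y at 617 -230.50132776690276 xr 463.0 667.0 n 32
  Y -323 x [466.3 667.5] gap [564.  568.7]
  Y -308 x [465.8 666.1] gap [563.9 567.4]
  Y -293 x [464.2 666.6] gap [562.5 567.2]
  Y -278 x [464.6 664.4] gap [561.  566.1]
  Y -263 x [463.1 664.1] gap [553.  556.7]
  Y -248 x [462.  664.6] gap [560.8 565.2]
  Y -233 x [463.4 663.2] gap [558.5 563.8]
 usedrib 35 ((515.5787353515625, -211.23858642578125), (43.80325698852539, 27.53299903869629), 87.41612243652344) 112.95449972876169
 usedplate 202 ((507.75457763671875, -199.94818115234375), (39.454383850097656, 72.0252914428711), 89.53925323486328) 83.18337283995248
```

```bash
python3 - <<'E'
from h import *
for t in('top0','scene0'):
    W=cloud(t)*1000; x,y,z=W[...,0],W[...,1],W[...,2]
    for n,m in(('bottle',(z>60)&(z<135)),('low',(z>8)&(z<=55))):
        q=(m&(x>580)&(x<820)&(y>-190)&(y<150)).astype(np.uint8)
        k,l,s,c=cv2.connectedComponentsWithStats(q)
        for i in range(1,k):
            if s[i,4]>25: b=W[l==i]; print(t,n,s[i,4],np.round(np.percentile(b,[2,98],axis=0),0).tolist())
E
```

```text
top0 bottle 277 [[729.0, -16.0, 65.0], [774.0, 30.0, 124.0]]
top0 bottle 77 [[684.0, 135.0, 62.0], [724.0, 150.0, 76.0]]
top0 low 317 [[747.0, -113.0, 11.0], [806.0, -57.0, 46.0]]
top0 low 59 [[727.0, -17.0, 12.0], [746.0, 32.0, 54.0]]
top0 low 51 [[678.0, 130.0, 9.0], [713.0, 149.0, 48.0]]
scene0 bottle 445 [[734.0, -1.0, 61.0], [779.0, 33.0, 121.0]]
scene0 bottle 78 [[686.0, 135.0, 66.0], [723.0, 150.0, 72.0]]
scene0 low 465 [[751.0, -110.0, 10.0], [810.0, -54.0, 44.0]]
scene0 low 254 [[733.0, 9.0, 9.0], [781.0, 35.0, 54.0]]
```

```bash
python3 -m handwheel '[-8,37,0,0,0.6,-8,37,0,0,0.6,-8,37,0,0,0.6,-8,37,0,0,0.6,-8,37,0,0,0.6,-8,37,0,0,0.6,-8,37,0,0,0.6,-8,37,0,0,0.6]'
python3 -m handwheel '[-8,37,0,0,0.6,-8,37,0,0,0.6,-8,37,0,0,0.6,-8,37,0,0,0.6,-8,37,0,0,0.6,-8,37,0,0,0.6,0,0,0,0,0.6,0,0,0,0,0.6]'
```

```text
time: 13.85
tool_pos: [0.537, 0.0811, 0.2723]
tool_rot: [-3.141, -0.0, 1.618]
contact_force: [1.6, -0.1, -0.9]
opening: 0.0553
grip_force: 0.0
time: 14.65
tool_pos: [0.4891, 0.3014, 0.2721]
tool_rot: [-3.141, 0.001, 1.619]
contact_force: [0.6, 0.1, -0.1]
opening: 0.0552
grip_force: 0.0
```

```bash
python3 -m handwheel '[1.4,-1.2,-45,-0.004,0.6,0,0,-45,0,0.6,0,0,-45,0,0.6,0,0,-45,0,0.6,0,0,-40,0,0.6,0,0,-20,0,0.6,0,0,-9.5,0,0.6,0,0,0,0,0.6]' 60
python3 -m handwheel '[0,0,0,0,0,0,0,0,0,0,0,0,0,0,0,0,0,0,0,0,0,0,0,0,0,0,0,0,0,0,0,0,0,0,0,0,0,0,0,0]' 60
```

```text
time: 15.45
tool_pos: [0.4916, 0.298, 0.0223]
tool_rot: [-3.14, 0.001, 1.611]
contact_force: [-0.5, -0.5, 1.1]
opening: 0.0549
grip_force: 0.0
time: 16.25
tool_pos: [0.4919, 0.2991, 0.0234]
tool_rot: [-3.142, -0.0, 1.612]
contact_force: [-1.4, -1.0, 3.6]
opening: 0.0117
grip_force: 60.0
```

```bash
python3 -m handwheel '[0,0,15,0,0,0,0,30,0,0,0,0,35,0,0,5,-15,25,0,0,10,-30,10,0,0,14,-38,0,0,0,14,-38,0,0,0,14,-38,0,0,0]' 60
python3 -m handwheel '[14,-38,0,0,0,14,-38,0,0,0,13,-38,0,0,0,9,-28,0,0,0,4,-18,0,0,0,0,0,0,0,0,0,0,0,0,0,0,0,0,0,0]' 60
python3 - <<'E'
from h import *
o=robot.observe(); print(o['tool_pos'],o['tool_rot'],o['torque'])
p=o['tool_pos']*1000; h=o['tool_rot'][2]-np.pi
for n in('scene','top'):
    grab(n,'v'+n); W=cloud('v'+n)*1000
    L=W[...,:2]-p[:2]; a=L@[np.cos(h),np.sin(h)]; b=L@[-np.sin(h),np.cos(h)]; z=W[...,2]-p[2]
    m=(abs(b)<29)&(a>32)&(a<141)&(z<0)&(z>-50); f=np.polyfit(a[m],z[m],1)
    print(n,m.sum(),np.degrees(np.arctan(f[0])),np.polyval(f,90))
    m=(a>40)&(a<141)&(z<0)&(z>-35)&(abs(b)<60)
    for s in(45,75,105,125):
        k=m&(a>s)&(a<s+15)
        if k.sum()>8: print(s,np.percentile(b[k],[2,98]))
E
```

```text
time: 17.05
tool_pos: [0.5491, 0.1387, 0.1378]
tool_rot: [-3.141, -0.0, 1.612]
contact_force: [1.1, -0.2, -2.6]
opening: 0.0117
grip_force: 60.0
time: 17.85
tool_pos: [0.6025, -0.0186, 0.1379]
tool_rot: [-3.141, -0.001, 1.613]
contact_force: [0.5, -0.0, -2.8]
opening: 0.0115
grip_force: 60.0
[ 0.60251731 -0.018569    0.13794591] [-3.14087691e+00 -5.86292713e-04  1.61313221e+00] [-0.02796736  0.07199129  0.01034919]
scene 81 -0.5151537600455615 -20.09275903328029
45 [16.19638285 36.55943663]
top 407 1.1788194138572348 -20.419761908259975
45 [-34.88803374  -7.98120744]
75 [-34.30315441  -5.08315055]
105 [-34.53780031  33.78379578]
125 [-34.0663704   32.95875448]
```

```bash
python3 -m handwheel '[0,0,-20,0,0,0,0,-12.8,0,0,0.9,-20,0,0,0,0.9,-20,0,0,0,0.5,-12,0,0,0,0,0,0,0,0]' 60
python3 -m handwheel '[0.5,-12,0,0,0,0.4,-10,0,0,0,0.4,-10,0,0,0,0,0,0,0,0]' 60
```

```text
time: 18.55
tool_pos: [0.6053, -0.073, 0.1051]
tool_rot: [-3.141, 0.0, 1.61]
contact_force: [0.3, 0.2, -2.6]
opening: 0.0117
grip_force: 60.0
time: 18.95
tool_pos: [0.6067, -0.1054, 0.1054]
tool_rot: [3.141, 0.0, 1.61]
contact_force: [0.5, 0.2, -2.0]
opening: 0.0117
grip_force: 60.0
```

```bash
python3 -m handwheel '[0.4,-12,0,0,0,0.4,-12,0,0,0,0.4,-12,0,0,0,0.4,-12,0,0,0,0,0,0,0,0]' 60
python3 -m handwheel '[0.4,-10,0,0,0,0.4,-10,0,0,0,0.4,-10,0,0,0,0,0,0,0,0]' 60
```

```text
time: 19.45
tool_pos: [0.6083, -0.1541, 0.1053]
tool_rot: [3.141, 0.001, 1.61]
contact_force: [-0.2, 1.1, -1.6]
opening: 0.012
grip_force: 60.0
time: 19.85
tool_pos: [0.6095, -0.1836, 0.1054]
tool_rot: [3.141, 0.001, 1.611]
contact_force: [-0.2, 0.2, -1.5]
opening: 0.0116
grip_force: 60.0
```

```bash
python3 -m handwheel '[0.3,-6,0,0,0,0.2,-5,0,0,0,0,0,0,0,0]' 60 | grep -E 'pos|force'
python3 -m handwheel '[0.1,-3,0,0,0,0,0,0,0,0]' 60| grep -E 'pos|force'
python3 -m handwheel '[0.1,-2,0,0,0,0,0,0,0,0]' 60| grep -E 'pos|force'
python3 -m handwheel '[0.1,-2,0,0,0,0,0,0,0,0]' 60| grep -E 'pos|force'
```

```text
tool_pos: [0.61, -0.1936, 0.1054]
contact_force: [-0.1, -0.2, -1.8]
grip_force: 60.0
tool_pos: [0.61, -0.1961, 0.1053]
contact_force: [-0.1, 0.1, -2.1]
grip_force: 60.0
tool_pos: [0.6101, -0.1981, 0.1054]
contact_force: [0.0, 0.3, -2.4]
grip_force: 60.0
tool_pos: [0.6103, -0.2002, 0.1054]
contact_force: [-0.1, 0.1, -1.5]
grip_force: 60.0
```

```bash
python3 -m handwheel '[0.1,-2,0,0,0,0,0,0,0,0]' 60 | grep -E 'pos|force'
python3 -m handwheel '[0.1,-2,0,0,0,0,0,0,0,0]' 60| grep -E 'pos|force'
python3 -m handwheel '[0.1,-1.5,0,0,0,0,0,0,0,0]' 60| grep -E 'pos|force'
```

```text
tool_pos: [0.6103, -0.2023, 0.1054]
contact_force: [-0.6, 0.4, -2.7]
grip_force: 60.0
tool_pos: [0.6102, -0.2035, 0.1052]
contact_force: [-1.5, 2.9, -2.2]
grip_force: 60.0
tool_pos: [0.6101, -0.2037, 0.1051]
contact_force: [-0.7, 7.4, -0.2]
grip_force: 60.0
```

```bash
python3 -m handwheel '[0,0,-1,0,0,0,-0.5,-0.7,0,0,0,0,0,0,0]' 60 | grep -E 'pos|force'
python3 -m handwheel '[0,-0.5,-0.5,0,0,0,0,0,0,0,0,0,0,0,0]' 10 | grep -E 'pos|force'
```

```text
tool_pos: [0.6102, -0.2037, 0.1036]
contact_force: [-1.7, 9.3, 0.2]
grip_force: 60.0
tool_pos: [0.6101, -0.2039, 0.1033]
contact_force: [-2.2, 10.5, 2.9]
grip_force: 10.0
```

```bash
python3 -m handwheel '[0,0,0,0,0.35,0,0,0,0,0.35,0,0,0,0,0.35,0,0,0,0,0.35,0,0,5,0,0.35]' 5 | grep -E 'pos|force|open'
python3 -m handwheel '[0,0,20,0,0.35,0,0,40,0,0.35,0,0,45,0,0.35,0,0,45,0,0.35,0,-20,10,0,0.35,0,0,0,0,0.35,0,0,0,0,0.35]' | grep -E 'pos|time'
python3 - <<'E'
from h import *
grab('wrist','f'); W=cloud('f')*1000; x,y,z=W[...,0],W[...,1],W[...,2]
b=W[(z>110)&(z<118)&(x>480)&(x<640)&(y>-240)&(y<-170)]
for lo,hi in((480,545),(585,640)):
    q=b[(b[:,0]>lo)&(b[:,0]<hi)]; print('rib',len(q),cv2.minAreaRect(q[:,:2].astype(np.float32)),np.median(q[:,2]))
    q=W[(z>78)&(z<90)&(x>lo-25)&(x<hi+10)&(y>-240)&(y<-150)]; print(' plate y max',np.percentile(q[:,1],99),np.median(q[:,2]), np.polyfit(q[:,1],q[:,2],1)[0])
E
```

```text
tool_pos: [0.6101, -0.2066, 0.1077]
contact_force: [-0.1, -0.5, -0.3]
opening: 0.0322
grip_force: 0.0
time: 23.15
tool_pos: [0.6101, -0.2264, 0.2673]
rib 685 ((516.3912353515625, -213.62657165527344), (47.132179260253906, 54.34634780883789), 89.17078399658203) 113.41726902187867
 plate y max -182.44454544874546 83.59465635446811 -0.013356376985889307
rib 661 ((615.7216796875, -208.774169921875), (42.60125732421875, 48.246376037597656), 3.535020351409912) 113.3644163609959
 plate y max -177.5158697742505 83.53121539405976 -0.014377848473682241
```

View pics/f.png

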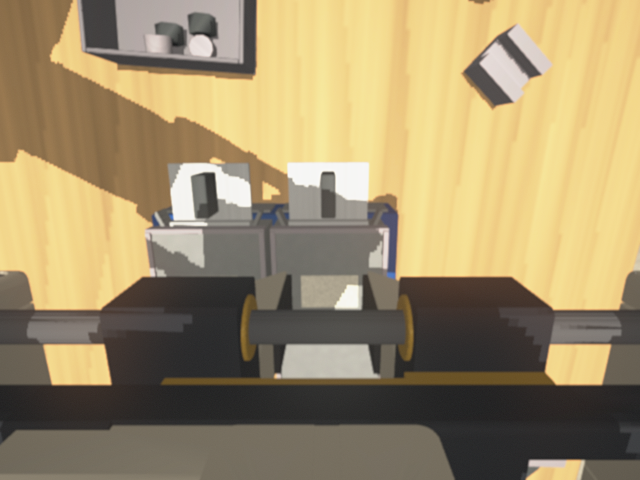

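The tray is seated level like its neighbour. Their rear edges differ by 4.9 mm in y, against 4.6 expected from the bay angle. All four parts are in the bin at about (185,35), and the robot is touching nothing.

```bash
python3 -c "
from cell import robot
print(robot.hand_in())"
```

```text
the job is handed in; nothing more can be done
None
```

The job is handed in: all four parts are in the bin, and the empty tray is home against the stop in the free bay and released, at about 23 s of the 66 s allowed.

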